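# Fit the orange insert into the kitchen slicer and clip it down

### The arm

A 6-joint arm with a two-finger parallel gripper is mounted at the origin on the work surface. World frame = base frame: x ahead of the robot, y to its left, z up, the work surface at z = 0. Lengths are in m, angles in rad, forces in N, time in s.
With the tool pointing down it reaches from about 0.3 to 0.875 m from the base axis. Payload 6.4 kg.
Tool frame: the origin (TCP) lies at the very end of the fingers, on their centre line; the grasp point (between the pads) lies 19 mm behind it; z points along the fingers, y is the line along which they close (so a half turn about z gives the same grasp; the last joint's range is limited). The gripper opens to 85 mm and grips with 20 to 120 N. Pads are 22 mm wide; open, the fingers measure 114 mm over their backs; the gripper's body (76 mm by 85 mm) begins 54 mm behind the grasp point. The pads swing forward as they close: fully open they stand 13 mm farther back than shut.
Start: joints at [-1.467, 0.181, 1.607, -0, 1.354, -0.206], TCP at [0.175, -0.548, 0.231] pointing down, gripper open.
Joint ranges: [-2.99, 2.99], [-0.89, 2.07], [0.3, 2.58], [-1.14, 4.28], [0, 2.63], [-3.12, 3.12]. Speed limits (rad/s): [2.57, 2.57, 3.01, 3.14, 3.14, 3.14].

### API

Orientations are given as a unit quaternion [w, x, y, z].
In Python, from bench import ctrl gives the robot as it stands.
- The arm moves only by the tool jog_arm, never from a script. Its argument "series" is a list that holds one entry, the list of rows, each a list of 7 numbers: the shift along the tool's x, y, z in mm, then the turn, a rotation vector about the tool's x, y, z in rad, then the finger opening in mm, from 0 to 85.4. In form: [[[tx, ty, tz, rx, ry, rz, gripper], ...]]. A call has exactly 10 rows; each row shifts and turns the commanded pose from where the row before left it, along the tool's axes as they then stand; what a row does not reach is not made up. A row lasts 1/10 s, in which the tool goes at most 50 mm and 8.59 degrees, less where a joint would pass 70% of its speed; a pose out of reach is approached as far as the arm can. A call with a gripper value outside its range is refused whole. The fingers move at their own pace and stop on an object; the grip force is fixed at half the most. Time passes only in rows, so rows that do not move let the fingers close, or fill a call up. It gives the time, the measured TCP pose, the force, the opening and the grip force at its end, in the units of the state.
- ctrl.get_obs(): the state, without advancing time (a new reading comes with each control period).
- ctrl.camera(name): name is "side" or "top" or "wrist"; returns a dict with "frame" (400x640x3 uint8, blue, green, red), "z_map" (400x640 float32, m along the optical axis (not along the pixel's ray), 0 where there is no reading), "fx", "fy", "cx", "cy" (pixels), "k1" (the pictures are not rectified: a ray, as slopes to the right and down, at radius r is drawn at 1 + k1 r^2 times it, then the intrinsics apply), "xyz" and "rotation" of the camera in the world. Camera axes: x right, y down, z forward; pixel columns grow to the right and rows downward; lengths in m; the calibration is good to about 2 mm. A picture is of the moment at which its call begins.
- ctrl.hand_in(): hands the job in; it is judged then, once.
The state is a dict: "time_s": time; "q": joint angles; "dq": joint speeds; "joint_efforts": joint torques, N m; "eef_pos": TCP position; "eef_rot": TCP orientation; "wrist_force": force on the tool from outside, world axes, zero at the start; "torque": the same for the moment, N m; "opening": opening from 0.0 (shut) to 1.0 (fully open); "grasp_force": force on a finger pad.
Only numpy, scipy, OpenCV 4.12 (cv2) and the standard library are available. Lean on these libraries where they do the work, as an engineer would, in place of code of your own. Each camera call takes 0.05 s, during which the arm holds its last target. There are 200 camera calls.

### The job

Fit the orange insert to the vegetable slicer: swing the slicer's spring clip fully up so that it stays open by itself, slide the insert along the feed plate into the channel beneath it until you feel its front edge come fully home against the blade ledge, pressing only lightly, then lower the clip gently by hand, without letting it snap or forcing it down, so that its feet sit in the insert's groove and hold it. Leave the other insert, the food holder and the glass where they are.

Things in the scene. Friction and masses are not known exactly. Their poses are not given: they have to be found in the camera images.
- slicer: White and grey kitchen slicer, 380 long, 104 wide, fixed to the counter by suction feet. Origin under its middle, on the counter; x runs along it from the handle end to the blade end, z up. Its grey feed plate, flat floor 30 mm above the counter, 86 wide, runs from x = -190 to +80. Behind x = -100 it has no side walls: the insert can be laid down there
- slicer_mouth (a point): On the floor, mid width, where the straight channel begins (slicer x = -50); axes as the slicer's. From here on guide walls 87 apart, 10 high above the floor; before it they flare to about 112 apart at x = -100. From x = +34 to +86 lips overhang the channel by 5 to 6 mm each side, 6.7 mm above the floor
- clip (a joint): Spring clip's hinge, rad: 0 down, 1.7 fully up past upright. Its axis, along y, lies 45 ahead of and 15 below the bar when down; the bar (47.4 radius) ends 66 nearer the blade and 28 higher. Over-centre: below 1.0 it pulls shut (4 to 5 N at the bar) and snaps if let go, above 1.0 it stays open. Reads 0 when down with no insert, 0.03 with feet in the insert's groove, 0.12 on ridge or step
- insert: Orange flat plastic insert, loose, about 80 g: plate 130 long, 84 wide, 5 thick. Origin at the middle of its underside; x to its front edge (the end away from its grip fin), z up. Across its top a ridge 4 wide and, 14 ahead of it, a step 22 wide, both 4 high, form a groove at x = -5 for the clip's feet. When it is home on the ledge the groove lies just under the feet, with 2 mm to spare either way
- insert_grip (a point): In the orange insert's upright grip fin near its rear edge (insert x = -55), 16 above the underside. The fin is 10 thick along x, 40 long across, and rises 22 above the plate (its top 27 above the underside)
- insert_nose (a point): middle of the lower front edge of the orange insert (x = +65); axes as the insert's
- insert_green: green julienne insert of the same shape with a row of steel teeth, lying beside the orange one; not to be used
- guard: white round food holder with a knob, 100 across, 60 high, origin under its middle
- glass: clear drinking glass, 72 across, 90 high, origin under its middle
- head: Blade head, fixed, with the thickness dial; origin on the mid line, 118 from the slicer's origin, axes as the slicer's. It carries the blade carriage (black ledge 87 wide, 10 high, under the steel blade, and the clip's pivots), which the dial has left anywhere within 10 mm either way along x: this shift is not reported: feel for it. Push on the ledge under 10 N, by the clip under 25 N
- home_mid (a point): On the floor, mid width, at slicer x = +80: the foot of the ledge that the insert's front edge must meet when the carriage is at mid travel. The true ledge lies up to 10 mm before or beyond this along x; axes as the slicer's
- bar_mid (a point): Fixed point at slicer x = +10, 55 above the counter: middle of the clip's black crossbar when it is down and the carriage at mid travel. The true bar lies up to 10 mm before or beyond it along x (same shift as the ledge). Bar: diameter 10, 92 long, along the slicer's y. Two presser feet 10 x 14, reaching 21 below its middle, hang 32 either side: 50 mm between them is free for fingers
Mind the look-alikes: they are no part of the job. Of the things like the insert, leave any that is pink; of the rest the smaller one is meant.

How it is judged:
On the way, in this order (a step that is already met when the one before it is completed fails the run):
1. the clip is swung fully up (value of joint clip above 1.5 rad), for 0.2 s.
2. with the clip still up, the insert is slid home in the channel until it bears on the ledge (at least 0.5 N) (value of joint clip above 1.2 rad and contact force between insert and head above 0.5 N and x of insert_nose in the frame of home_mid between -0.012 and 0.012 m and angle between the x axis of insert and the x axis of slicer, either way round below 0.05 rad and angle between insert's own z axis and vertical below 0.03 rad), for 0.05 s.
At the end, for the whole second after the job is handed in: The orange insert lies flat and straight in the channel at the ledge (within 12 mm of home_mid), with the clip down on it and its feet in the insert's groove (joint between 0.005 and 0.075 rad, which they reach only when the insert is within about 2 mm of the ledge); everything at rest and let go (x of insert_nose in the frame of home_mid between -0.012 and 0.012 m and angle between the x axis of insert and the x axis of slicer, either way round below 0.05 rad and angle between insert's own z axis and vertical below 0.03 rad and value of joint clip between 0.005 and 0.075 rad and linear speed of insert below 0.02 m/s); the robot touches nothing.
It fails at once if the insert is pushed against the blade ledge with over 10 N (clip up) (value of joint clip above 1 rad and contact force between insert and head above 10 N).
It fails at once if the clip is forced or banged down on the insert with over 25 N (contact force between insert and head above 25 N).
It fails at once if the clip snaps down (faster than 4 rad/s) (velocity of joint clip below -4 rad/s).
It fails at once if the green insert or another kitchen thing is disturbed (over 20 mm) (distance of any of insert_green, guard, glass from where it was at the start of the episode above 0.02 m).
It also fails if it takes over 72 s, if anything falls off the work surface, if the arm or the gripper's body presses on something with over 40 N, if the wrist force passes 120 N, or if a joint passes its speed limit or range.

## Working session

There is one attempt and no reset: what is moved stays moved. The work goes in short steps, Python scripts to look and compute and a tool call to move; the robot and the scene stay as the last step left them, time stands still between calls to the robot, and variables do not carry over. Pictures are saved under pics/ and viewed, at most 10 in all, crops included, and the job is handed in when it is done.

Besides the shell and the picture viewer there is one more tool, called after "Emit:" by a JSON object that holds its "op" and its "data". jog_arm: Moves the arm, as the interface text tells. Its arguments: {"type":"object","properties":{"series":{"type":"array"}},"required":["series"]}

```bash
ls; mkdir -p pics; cat > h.py <<'E'
import numpy as np, cv2, pickle
from bench import ctrl
def cam(n):
    c=ctrl.camera(n); return c
def save(c,f): cv2.imwrite('pics/'+f,c['frame'])
def K(c): return np.array([[c['fx'],0,c['cx']],[0,c['fy'],c['cy']],[0,0,1.]])
def rays(c,uv):
    uv=np.asarray(uv,float).reshape(-1,1,2)
    n=cv2.undistortPoints(uv,K(c),np.array([c['k1'],0,0,0.])).reshape(-1,2)
    d=np.c_[n,np.ones(len(n))]
    return d@np.array(c['rotation']).T   # world dir per unit depth
def onplane(c,uv,z):
    d=rays(c,uv);o=np.array(c['xyz']);t=(z-o[2])/d[:,2]
    return o+d*t[:,None]
def bydepth(c,uv):
    d=rays(c,uv);u=np.round(np.asarray(uv)).astype(int).reshape(-1,2)
    return np.array(c['xyz'])+d*c['z_map'][u[:,1],u[:,0]][:,None]
E
python3 - <<'E'
from h import *
o=ctrl.get_obs();print({k:np.round(v,3) for k,v in o.items()})
for n in ['top','side']:
    c=cam(n);save(c,n+'0.png');pickle.dump(c,open(n+'0.pkl','wb'));print(n,c['xyz'],np.round(c['rotation'],3),c['fx'],c['k1'])
E
```

```text
pics
{'time_s': np.float64(0.0), 'q': array([-1.467,  0.182,  1.608, -0.   ,  1.354, -0.206]), 'dq': array([-0.001,  0.001,  0.001, -0.001, -0.001, -0.   ]), 'joint_efforts': array([-2.0000e-03, -4.4487e+01, -3.5134e+01, -0.0000e+00,  9.0000e-03,
       -0.0000e+00]), 'eef_pos': array([ 0.175, -0.547,  0.23 ]), 'eef_rot': array([-0.001,  0.988,  0.154,  0.   ]), 'wrist_force': array([ 0.057, -1.213,  0.536]), 'torque': array([-0.007,  0.002,  0.037]), 'grasp_force': np.float64(0.0), 'opening': np.float64(1.003)}
top [ 0.39340072 -0.04402582  1.75182383] [ 0.027 -0.705  0.708 -0.023] 500.7662524993028 -0.1197732922704705
side [ 0.42574426 -1.24655289  1.41578109] [-0.359  0.932 -0.046  0.01 ] 519.0019911452222 -0.030968290402173772
```

View pics/top0.png

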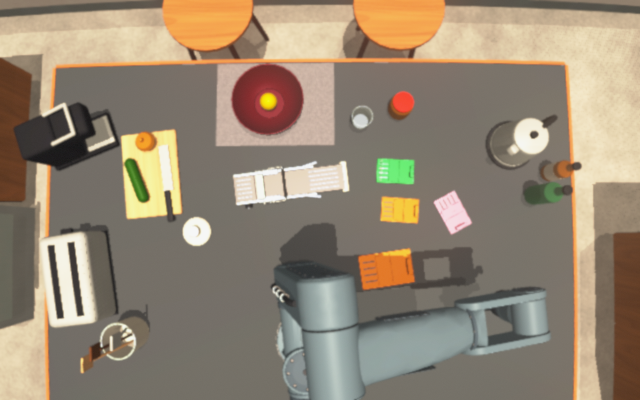

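View pics/side0.png

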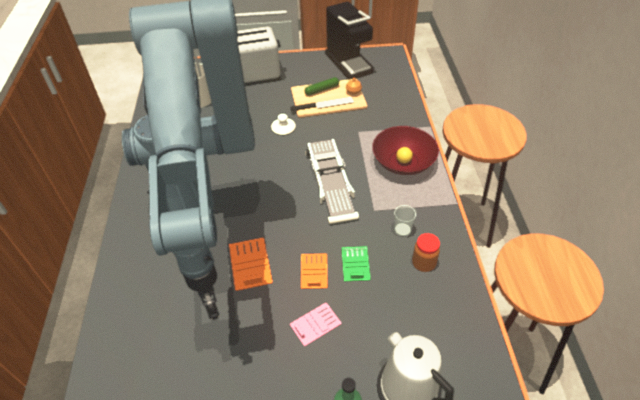

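```bash
sed -i 's/^import numpy.*/&\nfrom scipy.spatial.transform import Rotation as R\ndef RM(q): return R.from_quat(np.roll(q,-1)).as_matrix()/; s/np.array(c\[.rotation.\]).T/RM(c["rotation"]).T/' h.py
python3 - <<'E'
from h import *
t=pickle.load(open('top0.pkl','rb'));s=pickle.load(open('side0.pkl','rb'))
a=cv2.resize(t['frame'][140:240,220:430],None,fx=3.8,fy=3.8,interpolation=cv2.INTER_CUBIC)
b=cv2.resize(s['frame'][130:300,290:380],None,fx=3.2,fy=3.2,interpolation=cv2.INTER_CUBIC)
cv2.imwrite('pics/crop_t.png',a);cv2.imwrite('pics/crop_s.png',b)
def blob(c,lo,hi,near=None):
    h=cv2.cvtColor(c['frame'],cv2.COLOR_BGR2HSV);m=cv2.inRange(h,lo,hi)
    n,l,st,ce=cv2.connectedComponentsWithStats(m)
    return [(i,st[i,4],ce[i].round(1)) for i in range(1,n) if st[i,4]>150]
for c in (t,s):
    for nm,lo,hi in (('or',(8,150,100),(25,255,255)),('gr',(50,120,80),(75,255,255))):
        for i,A,ce in blob(c,lo,hi): print(nm,A,ce,onplane(c,[ce],0.004)[0].round(4),bydepth(c,[ce])[0].round(3))
E
```

```text
or 3797 [207.   21.7] [1.1418 0.3696 0.004 ] [ 1.186  0.394 -0.099]
or 3697 [398.8  21. ] [ 1.138 -0.332  0.004] [ 1.179 -0.348 -0.092]
or 1417 [306.1  61.5] [0.9846 0.0062 0.004 ] [ 0.987  0.006 -0.003]
or 974 [571.  227.5] [ 0.382  -0.9427  0.004 ] [ 0.382 -0.945 -0.001]
or 198 [  9.3 124. ] [0.7747 1.1206 0.004 ] [ 0.883  1.452 -0.493]
or 322 [145.1 141.2] [0.6997 0.585  0.004 ] [0.687 0.559 0.077]
or 264 [ 14.6 168.6] [0.6061 1.0887 0.004 ] [ 0.674  1.45  -0.554]
or 180 [ 47.8 201. ] [0.4858 0.9495 0.004 ] [ 0.486  0.953 -0.003]
or 340 [ 11.4 191.5] [0.5212 1.0981 0.004 ] [ 0.56   1.445 -0.527]
or 882 [399.7 209.7] [ 0.4507 -0.3202  0.004 ] [ 0.451 -0.32   0.008]
or 1822 [386.  268.8] [ 0.2454 -0.2699  0.004 ] [ 0.246 -0.269  0.011]
or 238 [ 46.6 352.6] [-0.064   0.9501  0.004 ] [-0.065  0.952  0.001]
or 178 [626.7 329.2] [ 0.0078 -1.1569  0.004 ] [-0.111 -1.5   -0.534]
or 172 [622.7 343.7] [-0.0446 -1.1411  0.004 ] [-0.187 -1.498 -0.564]
gr 639 [399.1 170.9] [ 0.5872 -0.3203  0.004 ] [ 0.586 -0.319  0.014]
or 380 [318.3  11.6] [0.6005 1.3083 0.004 ] [ 0.61   1.445 -0.071]
or 113
[... 405 characters left out ...]
r 303 [ 37.2 175. ] [-0.575   0.2191  0.004 ] [-0.742  0.463 -0.231]
or 408 [ 33.2 210.3] [-0.5392  0.0378  0.004 ] [-0.739  0.304 -0.288]
or 877 [ 31.8 257.9] [-0.484  -0.1763  0.004 ] [-0.757  0.146 -0.42 ]
or 2482 [548.6 288.1] [ 1.1766 -0.4603  0.004 ] [ 1.231 -0.404 -0.098]
or 1717 [249.7 263.9] [ 0.2454 -0.2724  0.004 ] [ 0.246 -0.276  0.009]
or 280 [ 21.9 272.6] [-0.5004 -0.233   0.004 ] [-0.748  0.038 -0.374]
or 379 [424.6 259.5] [ 0.8145 -0.3137  0.004 ] [ 0.795 -0.361  0.075]
or 920 [313.7 270.9] [ 0.451  -0.3204  0.004 ] [ 0.451 -0.325  0.011]
or 238 [ 17.3 311.4] [-0.4725 -0.378   0.004 ] [-0.749 -0.11  -0.431]
gr 659 [355.5 266.2] [ 0.587  -0.3162  0.004 ] [ 0.585 -0.325  0.018]
```

View pics/crop_t.png

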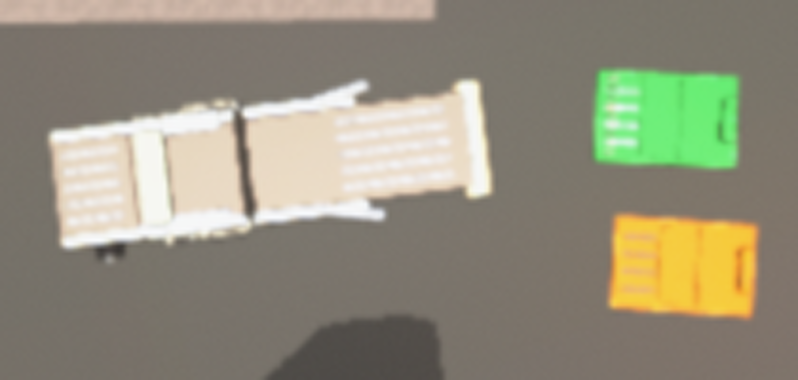

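View pics/crop_s.png

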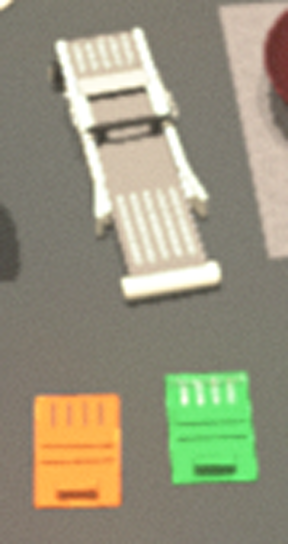

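```bash
python3 - <<'E'
from h import *
t=pickle.load(open('top0.pkl','rb'));s=pickle.load(open('side0.pkl','rb'))
f=lambda p:np.array(p)/3.8+[220,140]
P=onplane(t,[f((484,138)),f((57,188))],.035);print('ends',P.round(3),(P[0]-P[1]),np.linalg.norm(P[0]-P[1]))
d=P[1]-P[0];print('yaw',np.arctan2(d[1],d[0]),'mid',P.mean(0))
print('bar',onplane(t,[f((239,112)),f((249,212))],.055).round(4), bydepth(t,[f((244,160))]))
for c,nm in ((t,'t'),(s,'s')):
    h=cv2.cvtColor(c['frame'],cv2.COLOR_BGR2HSV);m=cv2.inRange(h,(8,130,100),(25,255,255))
    n,l,st,ce=cv2.connectedComponentsWithStats(m)
    i=[i for i in range(1,n) if 750<st[i,4]<1000 and np.hypot(*(onplane(c,[ce[i]],.004)[0][:2]-[.451,-.32]))<.02][0]
    ys,xs=np.where(l==i);W=onplane(c,np.c_[xs,ys],.006)[:,:2].astype(np.float32)
    r=cv2.minAreaRect(W*1000);print(nm,r)
E
```

```text
ends [[ 0.566 -0.136  0.035]
 [ 0.522  0.252  0.035]] [ 0.04361257 -0.38790435  0.        ] 0.39034835360320086
yaw 1.6827573861827987 mid [0.54390378 0.05775728 0.035     ]
bar [[0.5882 0.0845 0.055 ]
 [0.4983 0.0755 0.055 ]] [[0.54442449 0.07956947 0.06082861]]
t ((451.4771728515625, -319.2374572753906), (133.34400939941406, 87.1091079711914), 85.81912231445312)
s ((452.59588623046875, -319.17108154296875), (134.7346954345703, 84.48957061767578), 86.53194427490234)
```

```bash
cat >> h.py <<'E'
def down(yaw): return R.from_euler('z',yaw)*R.from_quat([1,0,0,0])
def go(p,yaw,n):
    o=ctrl.get_obs();c=R.from_quat(np.roll(o['eef_rot'],-1));t=down(yaw)
    rv=(c.inv()*t).as_rotvec()
    # turn all first in tool frame is messy: give total shift in current tool axes & in target axes
    d=(np.array(p)-o['eef_pos'])*1000
    print('t',o['time_s'].round(2),'pos',o['eef_pos'].round(4),'yaw',np.round((c*R.from_quat([1,0,0,0]).inv()).as_euler('ZYX'),4),'F',o['wrist_force'].round(1),'op',round(float(o['opening'])*85.4,1))
    print('shift now-axes',c.inv().apply(d).round(1),'target-axes',t.inv().apply(d).round(1),'rotvec',rv.round(4),'per row',(rv/n).round(4))
E
python3 - <<'E'
from h import *
go([.54,.03,.30],.112,10)
c=cam('wrist');o=ctrl.get_obs();Rt=RM(o['eef_rot'])
print(Rt.T@(np.array(c['xyz'])-o['eef_pos']),Rt.T@RM(c['rotation']),c['fx'],c['fy'])
E
```

```text
Traceback (most recent call last):
  File "h.py", line 26, in go
    print('t',o['time_s'].round(2),'pos',o['eef_pos'].round(4),'yaw',np.round((c*R.from_quat([1,0,0,0]).inv()).as_euler('ZYX'),4),'F',o['wrist_force'].round(1),'op',round(float(o['opening'])*85.4,1))
              ^^^^^^^^^^^^^^^^^
AttributeError: 'float' object has no attribute 'round'
```

```bash
sed -i "s/o\['time_s'\].round(2)/round(o['time_s'],2)/" h.py
python3 - <<'E'
from h import *
go([.54,.03,.30],.112,10)
c=cam('wrist');o=ctrl.get_obs();Rt=RM(o['eef_rot'])
print(Rt.T@(np.array(c['xyz'])-o['eef_pos']),Rt.T@RM(c['rotation']),c['fx'],c['fy'])
E
```

```text
t 0.1 pos [ 0.1753 -0.5471  0.2305] yaw [ 3.098e-01 -3.000e-04  1.500e-03] F [-0.3  0.2 -0.1] op 85.3
shift now-axes [ 523.3 -438.5  -68.7] target-axes [ 426.9 -532.7  -69.5] rotvec [-0.0016 -0.0002  0.1978] per row [-0.0002 -0.      0.0198]
[ 0.06608203 -0.00130351 -0.14158288] [[ 1.54995029e-04 -9.65734195e-01 -2.59533122e-01]
 [ 9.99999195e-01  4.76547910e-04 -1.17604915e-03]
 [ 1.25943085e-03 -2.59532731e-01  9.65733491e-01]] 329.8679171074794 329.8679171074794
```

Emit:
{"op": "jog_arm", "data": {"series": [[[26, -41, 0, 0, 0, 0.1, 85], [26, -41, 0, 0, 0, 0.098, 85], [26, -41, 0, 0, 0, 0, 85], [26, -41, 0, 0, 0, 0, 85], [26, -41, 0, 0, 0, 0, 85], [26, -41, 0, 0, 0, 0, 85], [26, -41, 0, 0, 0, 0, 85], [26, -41, 0, 0, 0, 0, 85], [26, -41, 0, 0, 0, 0, 85], [26, -41, 0, 0, 0, 0, 85]]]}}

```text
time_s: 1.15
eef_pos: [0.3749, -0.1041, 0.2315]
eef_rot: [0.0, 0.998, 0.056, 0.0]
wrist_force: [0.9, -0.3, 0.4]
opening: 0.998
grasp_force: 0.0
```

```bash
python3 - <<'E'
from h import *
go([.47,.06,.20],.112,10)
E
```

```text
t 1.15 pos [ 0.3749 -0.1041  0.2315] yaw [ 0.1113 -0.0008 -0.0006] F [ 0.9 -0.3  0.4] op 85.3
shift now-axes [ 112.7 -152.5   31.5] target-axes [ 112.8 -152.4   31.5] rotvec [ 0.0006 -0.0008 -0.0007] per row [ 0.0001 -0.0001 -0.0001]
```

Emit:
{"op": "jog_arm", "data": {"series": [[[27, -36, 6, 0, 0, 0, 85], [27, -36, 6, 0, 0, 0, 60], [27, -36, 6, 0, 0, 0, 40], [27, -36, 6, 0, 0, 0, 40], [4, -6, 6, 0, 0, 0, 40], [0, 0, 0, 0, 0, 0, 40], [0, 0, 0, 0, 0, 0, 40], [0, 0, 0, 0, 0, 0, 40], [0, 0, 0, 0, 0, 0, 40], [0, 0, 0, 0, 0, 0, 40]]]}}

```text
time_s: 2.15
eef_pos: [0.4692, 0.0546, 0.2017]
eef_rot: [0.0, 0.998, 0.055, 0.0]
wrist_force: [-0.1, 0.8, 0.6]
opening: 0.469
grasp_force: 0.0
```

```bash
python3 - <<'E'
from h import *
go([.47,.06,.20],.112,10)
c=cam('wrist');save(c,'w1.png');pickle.dump(c,open('w1.pkl','wb'))
E
```

```text
t 2.15 pos [0.4692 0.0546 0.2017] yaw [ 0.1101 -0.0008 -0.0003] F [-0.1  0.8  0.6] op 40.1
shift now-axes [ 1.4 -5.2  1.7] target-axes [ 1.4 -5.2  1.7] rotvec [ 0.0003 -0.0008 -0.0019] per row [ 0.     -0.0001 -0.0002]
```

View pics/w1.png

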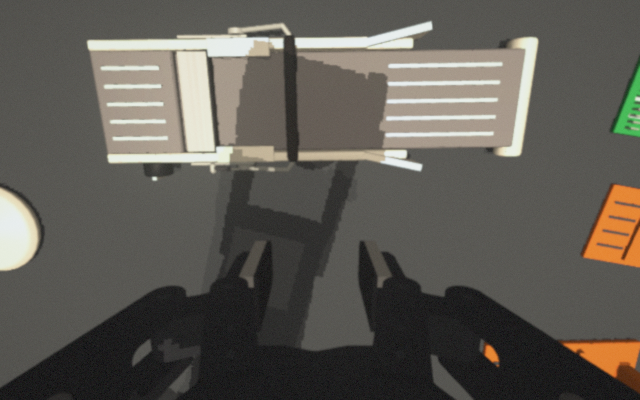

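```bash
cat >> h.py <<'E'
S0=np.array([.544,.058]);YAW=1.683
def cloud(c,r0,r1,c0,c1,S=None,yaw=None):
    v,u=np.mgrid[r0:r1,c0:c1];uv=np.c_[u.ravel(),v.ravel()]
    P=bydepth(c,uv);S=S0 if S is None else S;yaw=YAW if yaw is None else yaw
    e=np.array([np.cos(yaw),np.sin(yaw)]);n=np.array([-e[1],e[0]])
    d=P[:,:2]-S
    return np.c_[d@e,d@n,P[:,2]]*1000,uv
E
python3 - <<'E'
from h import *
c=pickle.load(open('w1.pkl','rb'))
Q,uv=cloud(c,15,185,70,560)
X,Y,Z=Q.T
def st(m,n): print(n,m.sum(),Q[m].mean(0).round(1) if m.any() else '',Q[m].std(0).round(1) if m.any() else '')
st((abs(X)<60)&(abs(Y)<30)&(Z<40)&(Z>20),'floor')
st((abs(X)<250)&(abs(Y)>80),'counter')
print('profile z vs y at x -40..0')
for a,b in ((-45,0),(-150,-110),(40,60)):
    print(a,b,[(y,round(float(np.median(Z[(X>a)&(X<b)&(abs(Y-y)<1.5)])),1)) for y in range(-60,61,3) if ((X>a)&(X<b)&(abs(Y-y)<1.5)).any()])
print('profile z vs x at |y|<25',[(x,round(float(np.median(Z[(abs(Y)<25)&(abs(X-x)<1.5)])),1)) for x in range(-210,230,4) if ((abs(Y)<25)&(abs(X-x)<1.5)).any()])
b=(Z>48)&(abs(X-15)<20)&(abs(Y)<20);st(b,'bar')
# bar row-wise center by darkness
E
```

```text
floor 8225 [-2.9 -0.9 29.1] [35.  17.4  0.8]
counter 1011 [-11.9  79.7  -1. ] [147.9  15.2   0.8]
profile z vs y at x -40..0
-45 0 [(-60, -0.7), (-54, 38.4), (-51, 39.1), (-48, 39.0), (-45, 32.7), (-42, 29.0), (-39, 29.0), (-36, 29.2), (-33, 29.0), (-30, 29.0), (-27, 29.1), (-24, 29.2), (-21, 29.1), (-18, 29.0), (-15, 29.0), (-12, 29.0), (-9, 29.0), (-6, 29.1), (-3, 29.0), (0, 29.0), (3, 29.0), (6, 29.0), (9, 29.0), (12, 28.9), (15, 28.9), (18, 29.1), (21, 28.9), (24, 29.0), (27, 29.1), (30, 29.0), (33, 29.0), (36, 29.0), (39, 29.0), (42, 33.0), (45, 39.0), (48, 39.1), (51, 38.7), (57, -1.1), (60, -0.9)]
-150 -110 [(-60, -1.1), (-57, -0.9), (-54, -1.1), (-51, -0.9), (-45, 28.3), (-42, 29.1), (-39, 29.0), (-36, 29.1), (-33, 29.2), (-30, 29.0), (-27, 29.0), (-24, 29.0), (-21, 29.1), (-18, 29.2), (-15, 29.0), (-12, 29.1), (-9, 28.9), (-6, 29.1), (-3, 29.2), (0, 29.1), (3, 29.0), (6, 28.9), (9, 28.9), (12, 29.2), (15, 28.9), (18, 28.9), (21, 29.0), (24, 28.9), (27, 29.3), (30, 28.9), (33, 29.0), (36, 28.7), (39, 28.5), (45, -1.0), (48, -1.2), (51, -1.2), (54, -1.2), (57, -1.1), (60, -1.1
[... 1211 characters left out ...]
 (6, 343.5), (10, 28.9), (14, 29.1), (18, 29.1), (22, 29.7), (26, 58.8), (30, 58.2), (34, 29.0), (38, 29.0), (42, 29.1), (46, 29.2), (50, 29.2), (54, 29.1), (58, 29.1), (62, 29.1), (66, 29.1), (70, 29.2), (74, 29.1), (78, 29.2), (82, 29.1), (86, 29.2), (90, 29.2), (94, 29.2), (98, 37.5), (102, 40.2), (106, 40.5), (110, 40.6), (114, 41.1), (118, 41.1), (122, 41.3), (126, 30.5), (130, 32.9), (134, 35.4), (138, 35.3), (142, 35.2), (146, 35.4), (150, 35.4), (154, 35.3), (158, 35.3), (162, 35.2), (166, 35.4), (170, 35.3), (174, 35.4), (178, 35.4), (182, 35.3), (186, 35.5), (190, 35.5), (194, 35.3), (198, 35.2), (202, 34.0), (222, -0.3), (226, -0.6)]
bar 928 [ 19.6   3.  159.8] [ 10.2  10.2 136.8]
```

```bash
python3 - <<'E'
from h import *
c=pickle.load(open('w1.pkl','rb'))
Q,uv=cloud(c,10,190,70,560)
X,Y,Z=Q.T
# inner wall edges via transitions at z~34 per x slice
L=[]
for x in range(-45,15,3):
    m=abs(X-x)<1.5
    w=m&(Z>36)&(Z<42); lo=Y[w&(Y<0)].max(); hi=Y[w&(Y>0)].min(); l2=Y[w&(Y<0)].min();h2=Y[w&(Y>0)].max()
    f=m&(Z<31)&(Z>27); L.append((x,lo,Y[f].min(),Y[f].max(),hi,l2,h2))
L=np.array(L);print(L[::4].round(1));
for k in range(1,7): print(k,np.polyfit(L[:,0],L[:,k],1).round(4))
# plate sides behind -100
L=np.array([(x,Y[(abs(X-x)<1.5)&(Z>27)&(Z<31)].min(),Y[(abs(X-x)<1.5)&(Z>27)&(Z<31)].max()) for x in range(-170,-110,3)])
for k in (1,2): print('plate',np.polyfit(L[:,0],L[:,k],1).round(4))
# x edges
for y in range(-40,41,10):
    m=abs(Y-y)<1.5; o=np.argsort(X[m]);x=X[m][o];z=Z[m][o]
    f=(z>15)&(z<60); g=(z>27)&(z<31)&(x<98)&(x>60); print(y,'ext',x[f].min().round(1),x[f].max().round(1),'floor to',x[g].max().round(1),'rear piece',[(int(a),round(b,1)) for a,b in zip(x[:14],z[:14])] if y==0 else '')
b=(Z>52)&(Z<66)&(abs(X-27)<12)&(abs(Y)<40)
for y in range(-40,41,10):
    m=b&(abs(Y-y)<5); print('bar',y,m.sum(),X[m].mean().round(2),X[m].min().round(1),X[m].max().round(1),np.median(Z[m]).round(1),np.percentile(Z[m],95).round(1))
# flare walls: outer wall top positions vs x
for x in range(-110,-30,6):
    w=(abs(X-x)<1.5)&(Z>36)&(Z<42);print(x,Y[w&(Y<0)].max().round(1) if (w&(Y<0)).any() else None,Y[w&(Y>0)].min().round(1) if (w&(Y>0)).any() else None)
# lips: inner edges at z 38-41
for x in range(20,100,4):
    w=(abs(X-x)<1.5)&(Z>34)&(Z<43);print('lip',x,Y[w&(Y<0)].max().round(1),Y[w&(Y>0)].min().round(1))
E
```

```text
[[-45.  -47.4 -45.6  41.9  44.3 -53.7  49.8]
 [-33.  -45.1 -45.1  40.9  42.5 -52.9  49.9]
 [-21.  -44.8 -45.2  40.9  42.5 -53.   49.9]
 [ -9.  -44.5 -45.   40.8  42.4 -52.3  49.9]
 [  3.  -44.5 -44.7  42.4  42.4 -52.1  49.8]]
1 [ 3.45000e-02 -4.44055e+01]
2 [ 1.51000e-02 -4.47483e+01]
3 [1.28000e-02 4.16964e+01]
4 [-1.14000e-02  4.23665e+01]
5 [ 2.08000e-02 -5.24133e+01]
6 [-2.50000e-03  4.98615e+01]
plate [ 8.30000e-03 -4.35434e+01]
plate [2.12000e-02 4.27782e+01]
-40 ext -190.0 200.6 floor to 97.2 rear piece 
-30 ext -190.2 200.3 floor to 97.5 rear piece 
-20 ext -191.1 201.5 floor to 97.6 rear piece 
-10 ext -190.5 201.1 floor to 97.6 rear piece 
0 ext -190.6 200.2 floor to 97.4 rear piece [(-235, np.float64(-0.4)), (-235, np.float64(0.0)), (-235, np.float64(0.3)), (-235, np.float64(-1.0)), (-235, np.float64(-0.9)), (-235, np.float64(-0.6)), (-234, np.float64(-1.9)), (-234, np.float64(-0.4)), (-234, np.float64(-0.6)), (-233, np.float64(-1.9)), (-233, np.float64(-1.1)), (-233, np.float64(-1.6)), (-232, np.float64(-3.0)), (-232, np.float64(-1.1))]
10 ext -190.8 199.7 floor to 97.6 rear piece 
20 ext -189.5 199.8 floor to 97.1 rear piece 
30 ext -190.9 199.5 floor to 97.0 rear piece Traceback (most recent call last):
  File "<stdin>", line 19, in <module>
    return umr_maximum(a, axis, None, out, keepdims, initial, where)
ValueError: zero-size array to reduction operation maximum which has no identity
```

```bash
cat > m.py <<'E'
from h import *
import sys
c=pickle.load(open('w1.pkl','rb'))
Q,uv=cloud(c,10,190,70,560,yaw=1.697)
X,Y,Z=Q.T
def edge(sel,val,f):
    return f(val[sel]) if sel.any() else np.nan
A=[]
for x in np.arange(-36,20,2.):
    m=abs(X-x)<1
    A.append((x,edge(m&(Z>27)&(Z<31),Y,np.min),edge(m&(Z>27)&(Z<31),Y,np.max),edge(m&(Z>36)&(Z<41)&(Y<0),Y,np.max),edge(m&(Z>36)&(Z<41)&(Y>0),Y,np.min),edge(m&(Z>36)&(Z<41)&(Y>0),Y,np.max)))
A=np.array(A)
for k in range(1,6):
    ok=~np.isnan(A[:,k]);p=np.polyfit(A[ok,0],A[ok,k],1);print(k,p.round(4))
B=np.array([(x,edge((abs(X-x)<1)&(Z>27)&(Z<31),Y,np.min),edge((abs(X-x)<1)&(Z>27)&(Z<31),Y,np.max)) for x in np.arange(-175,-110,2.)])
for k in (1,2):print('plate',np.polyfit(B[:,0],B[:,k],1).round(4))
E_=[]
for y in np.arange(-42,42,4.):
    m=abs(Y-y)<1.5
    E_.append((y,edge(m&(Z>15)&(Z<60),X,np.min),edge(m&(Z>15)&(Z<60),X,np.max),edge(m&(Z>27)&(Z<31)&(X>60)&(X<99),X,np.max),edge(m&(Z>24)&(Z<32)&(X>99)&(X<140),X,np.min),edge(m&(Z>33)&(Z<37)&(X>125),X,np.min)))
E_=np.array(E_);print('median',np.nanmedian(E_,0).round(1));print('slopes',[np.polyfit(E_[2:-2,0],np.nan_to_num(E_[2:-2,k]),1)[0].round(4) for k in (1,2,3)])
for y in range(-35,36,10):
    m=(Z>52)&(Z<66)&(abs(X-27)<12)&(abs(Y-y)<5); print('bar',y,m.sum(),X[m].mean().round(2),X[m].min().round(1),X[m].max().round(1),np.percentile(Z[m],[50,95]).round(1)) if m.any() else 0
for x in range(-105,-30,6):
    w=(abs(X-x)<1.5)&(Z>36)&(Z<42);print('flare',x,edge(w&(Y<0),Y,np.max),edge(w&(Y>0),Y,np.min))
for x in range(24,110,3):
    w=(abs(X-x)<1.5)&(Z>34)&(Z<43);print('lip',x,edge(w&(Y<0),Y,np.max),edge(w&(Y>0),Y,np.min))
E
python3 m.py
```

```text
1 [-2.70000e-03 -4.47181e+01]
2 [1.71000e-02 4.16112e+01]
3 [-2.80000e-03 -4.46051e+01]
4 [-1.15000e-02  4.24676e+01]
5 [-8.60000e-03  4.99735e+01]
plate [ 3.31000e-02 -3.83656e+01]
plate [-2.95000e-02  3.78357e+01]
median [  -2.  -190.6  200.2   97.4  127.8  129.4]
slopes [np.float64(0.0154), np.float64(-0.0062), np.float64(0.0045)]
bar -35 166 26.99 22.1 32.0 [58.1 59.8]
bar -25 160 26.78 22.2 32.1 [58.3 59.8]
bar -15 155 27.05 22.4 31.9 [58.2 59.5]
bar -5 153 27.04 22.3 32.2 [58.  59.8]
bar 5 152 27.01 22.4 31.9 [58.1 59.8]
bar 15 146 27.13 22.6 32.3 [58.2 59.7]
bar 25 133 27.17 22.4 31.9 [58.2 59.8]
bar 35 141 27.12 22.5 32.2 [58.2 59.7]
flare -105 nan nan
flare -99 nan nan
flare -93 nan nan
flare -87 -55.82285399087235 54.71132239502191
flare -81 -54.50350422510579 53.084243907052766
flare -75 -53.54140459709327 51.91796221668052
flare -69 -51.941622556656625 50.26875682523596
flare -63 -50.657577823027076 49.062827667468895
flare -57 -49.39353053773017 47.95369959402325
flare -51 -48.075229549146115 46.28863419462162
flare -45 -46.59711695721558 44.916479763080446
flare -39 -44
[... 629 characters left out ...]
6.61625342354636
lip 66 -39.191116586904165 36.61718978820002
lip 69 -39.160592316871 36.56657026993346
lip 72 -39.09537041085953 36.499110375415725
lip 75 -39.17087380957184 36.500841122334435
lip 78 -39.297990159521476 36.51055530302878
lip 81 -39.181197179806226 36.39708639438871
lip 84 -39.34376501660353 36.39441110858786
lip 87 -39.07240115363794 36.368990031974235
lip 90 -39.269669998188476 36.38837399147176
lip 93 -39.1371210971273 36.277971770369305
lip 96 -0.4508075498671366 0.3524902579706633
lip 99 -0.3950482056762979 0.4335549119584917
lip 102 -0.39915678103005786 0.38627345039278577
lip 105 -0.42807091693050525 0.36412926166143983
lip 108 -0.48934830355050074 0.34522894886208894
```

```bash
sed -i 's/^S0=.*/S0=np.array([.5439,.0674]);YAW=1.693/' h.py; python3 - <<'E'
from h import *
go([.5416,.085,.12],.122,10)
t=pickle.load(open('top0.pkl','rb'))
Q,uv=cloud(t,150,220,220,360);X,Y,Z=Q.T
m=(Z>52)&(Z<66)&(abs(X-17)<15)&(abs(Y)<35);print(Q[m].mean(0),m.sum())
m=(Z>30)&(Z<45);print(X[m].min(),X[m].max())
E
```

```text
t 2.2 pos [0.4692 0.0548 0.2017] yaw [ 0.1104 -0.0007 -0.0002] F [-1.  -0.3  0.1] op 40.2
shift now-axes [ 75.2 -22.   81.7] target-axes [ 75.5 -21.1  81.7] rotvec [ 0.0002 -0.0007 -0.0116] per row [ 0.     -0.0001 -0.0012]
[14.01654896  0.214338   59.46491143] 53
-202.79484890642286 189.42305455371272
```

Emit:
{"op": "jog_arm", "data": {"series": [[[20, -6, 0, 0, 0, -0.0116, 40], [25, -7, 20, 0, 0, 0, 40], [25, -7, 30, 0, 0, 0, 40], [5, -1, 30, 0, 0, 0, 40], [0, 0, 2, 0, 0, 0, 40], [0, 0, 0, 0, 0, 0, 40], [0, 0, 0, 0, 0, 0, 40], [0, 0, 0, 0, 0, 0, 40], [0, 0, 0, 0, 0, 0, 40], [0, 0, 0, 0, 0, 0, 40]]]}}

```text
time_s: 3.2
eef_pos: [0.5415, 0.0853, 0.1203]
eef_rot: [0.0, 0.998, 0.062, 0.001]
wrist_force: [0.7, -0.0, -0.3]
opening: 0.47
grasp_force: 0.0
```

```bash
python3 - <<'E'
from h import *
c=cam('wrist');save(c,'w2.png');pickle.dump(c,open('w2.pkl','wb'))
go([.5416,.085,.12],.122,10)
Q,uv=cloud(c,0,400,0,640);X,Y,Z=Q.T
m=(Z>52)&(Z<64)&(abs(X-18)<12)&(abs(Y)<40);print('bar',Q[m].mean(0),np.percentile(X[m],[1,99]),m.sum())
for y in (-35,-20,0,20,35):
    k=m&(abs(Y-y)<5)
    if k.any(): print(y,X[k].mean(),np.percentile(Z[k],95))
for x in range(40,80,8):
    w=(abs(X-x)<1.5)&(Z>34)&(Z<43)&(abs(Y)<55)&(abs(Y)>30);print('lip',x,Y[w&(Y<0)].max(),Y[w&(Y>0)].min())
E
```

```text
t 3.25 pos [0.5414 0.0853 0.1201] yaw [ 0.1233 -0.0013 -0.0002] F [0.2 0.8 0.1] op 39.8
shift now-axes [0.2 0.4 0.1] target-axes [0.2 0.4 0.1] rotvec [ 0.0002 -0.0013  0.0013] per row [ 0.     -0.0001  0.0001]
bar [17.15467448 -2.26932449 57.98446718] [12.30304285 22.13856901] 1752
-35 17.443364048710915 59.53722768364909
-20 17.184931633612376 59.562281425920624
0 16.9712639102157 59.63082998358797
20 17.196818060697236 59.67474214151264
35 17.239900930163085 59.53491048812957
lip 40 -38.48866448488749 37.2055852939889
lip 48 -38.5102855653736 37.186328781629726Traceback (most recent call last):
  File "<stdin>", line 10, in <module>
    return umr_minimum(a, axis, None, out, keepdims, initial, where)
ValueError: zero-size array to reduction operation minimum which has no identity
```

View pics/w2.png

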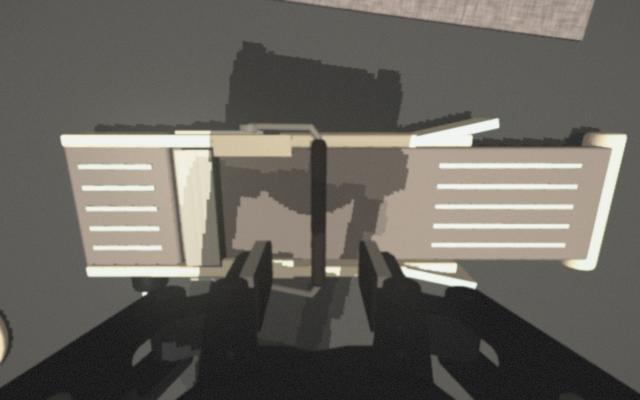

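Emit:
{"op": "jog_arm", "data": {"series": [[[0, 0.5, 30, 0, 0, 0, 40], [0, 0, 30, 0, 0, 0, 40], [0, 0, 15, 0, 0, 0, 40], [0, 0, 5, 0, 0, 0, 30], [0, 0, 0, 0, 0, 0, 20], [0, 0, 0, 0, 0, 0, 14], [0, 0, 0, 0, 0, 0, 5], [0, 0, 0, 0, 0, 0, 5], [0, 0, 0, 0, 0, 0, 5], [0, 0, 0, 0, 0, 0, 5]]]}}

```text
time_s: 4.25
eef_pos: [0.5425, 0.0833, 0.0408]
eef_rot: [0.001, 0.998, 0.062, 0.001]
wrist_force: [0.5, -7.2, -0.8]
opening: 0.089
grasp_force: 58.4
```

```bash
python3 - <<'E'
from h import *
go([.5424,.0846,.04],.122,10)
# arc: bar rel hinge; up=+z, fwd=slicer x -> tool -y ; tool z = -up
th=np.linspace(0,1.66,31); a=np.arctan2(15,45)
x=-47.4*np.cos(a+th);z=47.4*np.sin(a+th)
print(np.c_[th[1:],-np.diff(x),-np.diff(z)].round(2).tolist(), x[-1]-x[0],z[-1]-z[0])
E
```

```text
t 4.25 pos [0.5425 0.0833 0.0408] yaw [ 0.1238 -0.0024 -0.0029] F [ 0.5 -7.2 -0.8] op 7.6
shift now-axes [ 0.1 -1.3  0.8] target-axes [ 0.1 -1.3  0.8] rotvec [ 0.0029 -0.0024  0.0018] per row [ 0.0003 -0.0002  0.0002]
[[0.06, -0.9, -2.46], [0.11, -1.03, -2.41], [0.17, -1.16, -2.35], [0.22, -1.29, -2.28], [0.28, -1.42, -2.21], [0.33, -1.54, -2.13], [0.39, -1.65, -2.04], [0.44, -1.76, -1.94], [0.5, -1.87, -1.84], [0.55, -1.97, -1.74], [0.61, -2.06, -1.62], [0.66, -2.15, -1.51], [0.72, -2.23, -1.39], [0.77, -2.3, -1.26], [0.83, -2.37, -1.13], [0.89, -2.42, -1.0], [0.94, -2.48, -0.86], [1.0, -2.52, -0.73], [1.05, -2.56, -0.59], [1.11, -2.58, -0.44], [1.16, -2.61, -0.3], [1.22, -2.62, -0.16], [1.27, -2.62, -0.01], [1.33, -2.62, 0.13], [1.38, -2.61, 0.28], [1.44, -2.59, 0.42], [1.49, -2.56, 0.57], [1.55, -2.53, 0.71], [1.6, -2.48, 0.84], [1.66, -2.43, 0.98]] 63.90314359671007 28.464281848846433
```

Emit:
{"op": "jog_arm", "data": {"series": [[[0, -0.4, -4.9, 0, 0, 0, 5], [0, -2.4, -4.6, 0, 0, 0, 5], [0, -3.0, -4.3, 0, 0, 0, 5], [0, -3.4, -4.0, 0, 0, 0, 5], [0, -3.8, -3.6, 0, 0, 0, 5], [0, -4.2, -3.1, 0, 0, 0, 5], [0, -4.5, -2.7, 0, 0, 0, 5], [0, -4.8, -2.1, 0, 0, 0, 5], [0, -5.0, -1.6, 0, 0, 0, 5], [0, -5.1, -1.0, 0, 0, 0, 5]]]}}

```text
time_s: 5.25
eef_pos: [0.5385, 0.1188, 0.0751]
eef_rot: [0.002, 0.998, 0.062, 0.002]
wrist_force: [-7.8, -10.1, 18.5]
opening: 0.088
grasp_force: 61.1
```

```bash
python3 - <<'E'
from h import *
go([.5425-.1219*.0405,.0833+.0405*.9925,.0408+.0319],.122,10)
E
```

```text
t 5.25 pos [0.5385 0.1188 0.0751] yaw [ 0.1238 -0.0029 -0.0049] F [ -7.8 -10.1  18.5] op 7.5
shift now-axes [-0.4 -4.8  2.4] target-axes [-0.4 -4.8  2.4] rotvec [ 0.0049 -0.003   0.0018] per row [ 0.0005 -0.0003  0.0002]
```

Emit:
{"op": "jog_arm", "data": {"series": [[[0, -5.2, -1.5, 0, 0, 0, 5], [0, -5.2, -0.9, 0, 0, 0, 5], [0, -5.2, 0.4, 0, 0, 0, 5], [0, -5.1, 1.3, 0, 0, 0, 5], [0, -4.9, 1.8, 0, 0, 0, 5], [0, 0, 0, 0, 0, 0, 5], [0, 0, 0, 0, 0, 0, 5], [0, 0, 0, 0, 0, 0, 5], [0, 0, 0, 0, 0, 0, 5], [0, 0, 0, 0, 0, 0, 5]]]}}

```text
time_s: 6.25
eef_pos: [0.5341, 0.148, 0.0707]
eef_rot: [-0.001, 0.998, 0.062, 0.001]
wrist_force: [0.9, 6.1, 2.2]
opening: 0.086
grasp_force: 62.3
```

```bash
python3 - <<'E'
from h import *
go([.5425-.1219*.066,.0833+.066*.9925,.0408+.027],.122,10)
c=cam('wrist');save(c,'w3.png')
E
```

```text
t 6.25 pos [0.5341 0.148  0.0707] yaw [ 0.1232 -0.0017  0.0021] F [0.9 6.1 2.2] op 7.4
shift now-axes [ 0.5 -0.8  2.9] target-axes [ 0.5 -0.8  2.9] rotvec [-0.0021 -0.0017  0.0012] per row [-0.0002 -0.0002  0.0001]
```

View pics/w3.png

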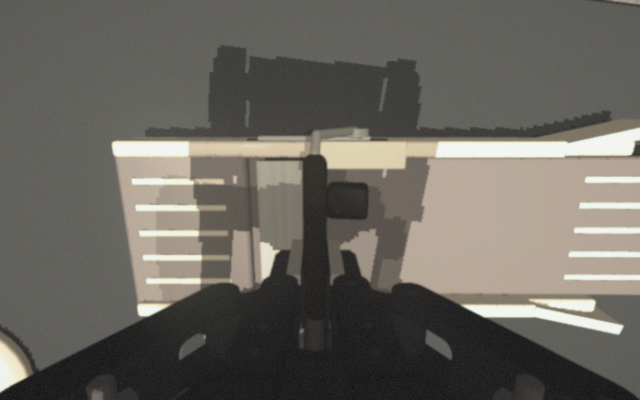

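Emit:
{"op": "jog_arm", "data": {"series": [[[0, 0, 0, 0, 0, 0, 40], [0, 0, 0, 0, 0, 0, 40], [0, 0, 0, 0, 0, 0, 40], [0, 0, 0, 0, 0, 0, 40], [0, 0, -35, 0, 0, 0, 40], [0, 0, -45, 0, 0, 0, 40], [-13, 46, -10, 0, 0, 0, 40], [-13, 46, 0, 0, 0, 0, 40], [-13, 46, 0, 0, 0, 0, 40], [-13, 46, 0, 0, 0, 0, 40]]]}}

```text
time_s: 7.3
eef_pos: [0.504, -0.044, 0.1604]
eef_rot: [0.0, 0.998, 0.062, 0.0]
wrist_force: [1.6, 0.3, -0.9]
opening: 0.468
grasp_force: 0.0
```

Emit:
{"op": "jog_arm", "data": {"series": [[[-13, 46, 0, 0, 0, 0, 40], [-13, 46, 0, 0, 0, 0, 40], [-13, 46, 0, 0, 0, 0, 40], [-13, 46, 0, 0, 0, 0, 40], [-13, 46, 0, 0, 0, 0, 40], [-13, 46, 0, 0, 0, 0, 40], [-13, 40, 0, 0, 0, 0, 40], [0, 0, 0, 0, 0, 0.094, 40], [0, 0, 0, 0, 0, 0.094, 40], [0, 0, 0, 0, 0, 0, 40]]]}}

```text
time_s: 8.3
eef_pos: [0.4526, -0.3676, 0.1597]
eef_rot: [-0.0, 0.999, -0.033, -0.0]
wrist_force: [-1.0, 0.9, 0.0]
opening: 0.468
grasp_force: 0.0
```

```bash
python3 - <<'E'
from h import *
go([.4484,-.374,.15],-.066,10)
c=cam('wrist');save(c,'w4.png');pickle.dump(c,open('w4.pkl','wb'))
s=cam('side');Q,uv=cloud(s,100,260,280,400)
X,Y,Z=Q.T;m=(Z>48)&(Z<120)&(abs(Y)<35);print('clip',m.sum(),Q[m].mean(0) if m.any() else '')
h=cv2.cvtColor(c['frame'],cv2.COLOR_BGR2HSV);k=cv2.inRange(h,(8,130,60),(25,255,255))
n,l,st,ce=cv2.connectedComponentsWithStats(k);print([(st[i],ce[i].round()) for i in range(1,n) if st[i,4]>200])
E
```

```text
t 8.3 pos [ 0.4526 -0.3676  0.1597] yaw [-0.0665  0.0005  0.0004] F [-1.   0.9  0. ] op 39.9
shift now-axes [-3.8  6.7  9.7] target-axes [-3.8  6.7  9.7] rotvec [-0.0004  0.0005 -0.0005] per row [-0.      0.0001 -0.0001]
clip 48 [ 78.817577   -18.35244491  81.98818787]
[(array([  188,   145,   146,    91, 12345], dtype=int32), array([263., 190.])), (array([ 255,  316,   61,   36, 1569], dtype=int32), array([287., 334.])), (array([175, 354,  27,  27, 354], dtype=int32), array([191., 369.])), (array([158, 381,  41,  19, 429], dtype=int32), array([177., 390.]))]
```

View pics/w4.png

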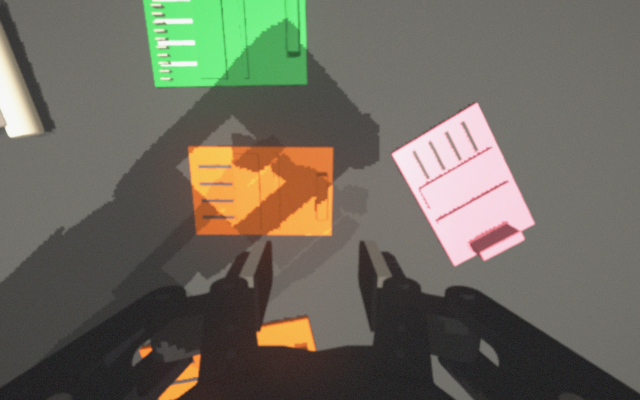

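```bash
python3 - <<'E'
from h import *
c=pickle.load(open('w4.pkl','rb'))
h=cv2.cvtColor(c['frame'],cv2.COLOR_BGR2HSV);k=cv2.inRange(h,(3,110,40),(25,255,255))
n,l,st,ce=cv2.connectedComponentsWithStats(k);i=1+np.argmax(st[1:,4])
v,u=np.where(l==i);P=bydepth(c,np.c_[u,v])
r=cv2.minAreaRect((P[(P[:,2]<.009)&(P[:,2]>.001),:2]*1000).astype(np.float32));print('plate',r)
f=P[(P[:,2]>.018)&(P[:,2]<.035)];print('fin',len(f),f.mean(0),np.median(f[:,2]),cv2.minAreaRect((f[:,:2]*1000).astype(np.float32)))
print('plate z',np.median(P[:,2]))
E
```

```text
plate ((450.1964416503906, -316.39691162109375), (130.93380737304688, 85.58141326904297), 85.92720031738281)
fin 521 [ 0.44858669 -0.37189014  0.02583718] 0.025961625496735308 ((447.37030029296875, -372.0865478515625), (9.545794486999512, 39.46244812011719), 86.2889175415039)
plate z 0.004343920908702864
```

Emit:
{"op": "jog_arm", "data": {"series": [[[-4.9, 4.7, 35, 0, 0, 0.003, 40], [0, 0, 45, 0, 0, 0, 40], [0, 0, 45, 0, 0, 0, 40], [0, 0, 20, 0, 0, 0, 30], [0, 0, 7, 0, 0, 0, 20], [0, 0, 0, 0, 0, 0, 14], [0, 0, 0, 0, 0, 0, 5], [0, 0, 0, 0, 0, 0, 5], [0, 0, 0, 0, 0, 0, 5], [0, 0, 0, 0, 0, 0, 5]]]}}

```text
time_s: 9.4
eef_pos: [0.4483, -0.3719, 0.0088]
eef_rot: [0.0, 0.999, -0.034, 0.0]
wrist_force: [-0.0, 0.3, -0.1]
opening: 0.098
grasp_force: 60.3
```

```bash
python3 - <<'E'
from h import *
# target: insert origin at slicer x=-130 -> fin at -185 ; frame y=-0.6
yaw=1.693;e=np.array([np.cos(yaw),np.sin(yaw)]);n=np.array([-e[1],e[0]])
p=np.array([.5439,.0674])+e*(-.187)+n*(-.0006);print(p)
go([*p,.0408],.122,10)
E
```

```text
[ 0.56729078 -0.11813229]
t 9.4 pos [ 0.4483 -0.3719  0.0088] yaw [-0.0674 -0.0009 -0.0009] F [-0.   0.3 -0.1] op 8.4
shift now-axes [ 101.7 -261.1  -32.1] target-axes [ 149.  -237.4  -32. ] rotvec [ 0.001  -0.0008 -0.1894] per row [ 0.0001 -0.0001 -0.0189]
```

Emit:
{"op": "jog_arm", "data": {"series": [[[0, 0, -20, 0, 0, 0, 5], [0, 0, -40, 0, 0, -0.0947, 5], [0, 0, 0, 0, 0, -0.0947, 5], [25, -39.6, 0, 0, 0, 0, 5], [25, -39.6, 0, 0, 0, 0, 5], [25, -39.6, 0, 0, 0, 0, 5], [25, -39.6, 0, 0, 0, 0, 5], [25, -39.6, 0, 0, 0, 0, 5], [25, -39.6, 0, 0, 0, 0, 5], [0, 0, 0, 0, 0, 0, 5]]]}}

```text
time_s: 10.4
eef_pos: [0.5696, -0.1122, 0.0685]
eef_rot: [-0.001, 0.998, 0.064, 0.001]
wrist_force: [-0.0, -1.0, -0.3]
opening: 0.098
grasp_force: 60.2
```

```bash
python3 - <<'E'
from h import *
go([.5685,-.1180,.0393],.122,10)
c=cam('wrist');save(c,'w5.png');pickle.dump(c,open('w5.pkl','wb'))
h=cv2.cvtColor(c['frame'],cv2.COLOR_BGR2HSV);k=cv2.inRange(h,(3,110,40),(25,255,255))
Q,uv=cloud(c,0,400,0,640);X,Y,Z=Q.T
m=(k.ravel()>0)&(Z>55)&(Z<72)&(X<-30)&(X>-220);
for x in range(-170,-60,10):
    w=m&(abs(X-x)<2); print(x,Y[w].min().round(1),Y[w].max().round(1),np.median(Z[w]).round(1)) if w.any() else 0
print('front',[np.percentile(X[m&(abs(Y-y)<3)],99.5).round(1) for y in range(-36,37,12)])
for x in (-20,-10,0,10,44,54,64,74):
    w=(abs(X-x)<2)&(Z>36)&(Z<43)&(abs(Y)<55)&(abs(Y)>30);print('wall',x,Y[w&(Y<0)].max() if (w&(Y<0)).any() else None,Y[w&(Y>0)].min() if (w&(Y>0)).any() else None)
E
```

```text
t 10.4 pos [ 0.5696 -0.1122  0.0685] yaw [ 0.1277 -0.0013  0.0011] F [-0.  -1.  -0.3] op 8.4
shift now-axes [-1.9  5.6 29.2] target-axes [-1.8  5.6 29.2] rotvec [-0.0011 -0.0013  0.0057] per row [-0.0001 -0.0001  0.0006]
-170 -44.6 39.2 63.7
-160 -44.7 1.4 63.8
-150 -44.7 14.9 63.8
-140 -44.5 16.7 66.7
-130 -44.6 12.1 63.8
-120 -44.4 39.8 67.6
-110 -44.4 21.4 67.7
-100 -44.4 28.0 65.7
-90 -44.4 33.7 63.9
-80 -44.2 39.0 63.9
-70 -44.0 40.6 64.0
front [np.float64(-61.0), np.float64(-61.1), np.float64(-60.9), np.float64(-61.3), np.float64(-61.1), np.float64(-60.5), np.float64(-60.4)]
wall -20 -43.4779498229584 43.11377563679669
wall -10 None 43.04254520562593
wall 0 None 42.690058415580616
wall 10 None None
wall 44 None None
wall 54 None None
wall 64 None None
wall 74 None None
```

View pics/w5.png

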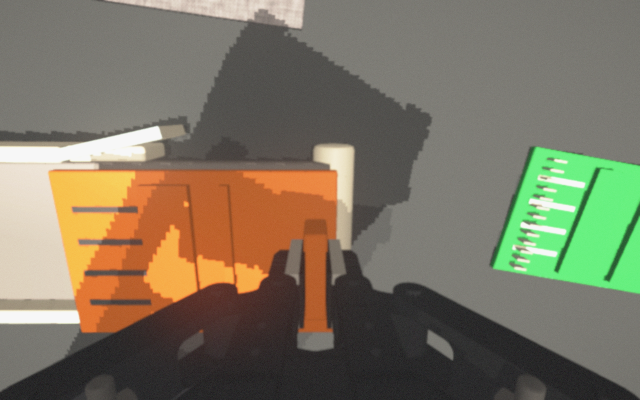

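Emit:
{"op": "jog_arm", "data": {"series": [[[-1.5, 4, 5, 0, 0, 0.005, 5], [0, 0, 10, 0, 0, 0, 5], [0, 0, 9, 0, 0, 0, 5], [0, 0, 4, 0, 0, 0, 5], [0, 0, 1.2, 0, 0, 0, 5], [0, 0, 0, 0, 0, 0, 16], [0, 0, 0, 0, 0, 0, 16], [0, 0, 0, 0, 0, 0, 5], [0, 0, 0, 0, 0, 0, 5], [0, 0, 0, 0, 0, 0, 5]]]}}

```text
time_s: 11.45
eef_pos: [0.567, -0.1217, 0.0388]
eef_rot: [0.0, 0.998, 0.058, 0.0]
wrist_force: [0.1, -0.4, -0.9]
opening: 0.096
grasp_force: 60.3
```

```bash
python3 - <<'E'
from h import *
go([.5685,-.1180,.0388],.122,10)
c=cam('wrist');pickle.dump(c,open('w6.pkl','wb'))
h=cv2.cvtColor(c['frame'],cv2.COLOR_BGR2HSV);k=cv2.inRange(h,(3,110,40),(25,255,255))
Q,uv=cloud(c,0,400,0,640);X,Y,Z=Q.T
m=(k.ravel()>0)&(Z>30)&(Z<37)&(X<-30)&(X>-220);
for x in range(-170,-60,10):
    w=m&(abs(X-x)<2); print(x,Y[w].min().round(1),Y[w].max().round(1),np.median(Z[w]).round(1)) if w.any() else 0
print('front',[np.percentile(X[m&(abs(Y-y)<3)],99.5).round(1) if (m&(abs(Y-y)<3)).any() else 0 for y in range(-36,37,12)])
for x in range(-60,15,8):
    w=(abs(X-x)<2)&(Z>36)&(Z<43)&(abs(Y)<55)&(abs(Y)>30)&(k.ravel()==0);print('wall',x,Y[w&(Y<0)].max() if (w&(Y<0)).any() else None,Y[w&(Y>0)].min() if (w&(Y>0)).any() else None)
E
```

```text
t 11.45 pos [ 0.567  -0.1217  0.0388] yaw [ 1.167e-01 -1.000e-04 -1.000e-04] F [ 0.1 -0.4 -0.9] op 8.2
shift now-axes [ 1.9 -3.5  0. ] target-axes [ 2.  -3.5  0. ] rotvec [ 0.0001 -0.0001 -0.0053] per row [ 0.     -0.     -0.0005]
-170 -40.2 1.3 34.1
-160 -40.1 17.8 34.1
-150 -40.5 20.0 34.2
-140 -40.3 14.5 34.1
-130 -40.3 43.0 34.6
-120 -40.5 18.0 34.3
-110 -40.6 28.3 34.3
-100 -40.6 35.5 34.2
-90 -40.6 40.2 34.2
-80 -40.6 43.0 34.2
-70 -40.3 43.0 34.1
front [np.float64(-70.6), np.float64(-70.3), np.float64(-70.2), np.float64(-70.0), np.float64(-69.9), np.float64(-69.4), np.float64(-69.1)]
wall -60 -47.3534340993413 45.76612160531703
wall -52 -45.982585268513894 44.57704949887825
wall -44 None 42.46817535905991
wall -36 None 42.68897767286668
wall -28 None None
wall -20 None None
wall -12 None None
wall -4 None None
wall 4 None None
wall 12 None None
```

Emit:
{"op": "jog_arm", "data": {"series": [[[2.2, -2, -0.3, 0, 0, -0.004, 5], [0, -10, 0, 0, 0, 0, 5], [0, -12, 0, 0, 0, 0, 5], [0, -12, 0, 0, 0, 0, 5], [0, -12, 0, 0, 0, 0, 5], [0, -12, 0, 0, 0, 0, 5], [0, -12, 0, 0, 0, 0, 5], [0, -12, 0, 0, 0, 0, 5], [0, -10, 0, 0, 0, 0, 5], [0, -6, 0, 0, 0, 0, 5]]]}}

```text
time_s: 12.5
eef_pos: [0.5569, -0.0209, 0.0392]
eef_rot: [-0.0, 0.998, 0.061, -0.0]
wrist_force: [0.5, -0.1, -1.5]
opening: 0.099
grasp_force: 60.1
```

```bash
cat > chk.py <<'E'
from h import *
o=ctrl.get_obs();print('t',o['time_s'],'frame TCP',(np.array([o['eef_pos'][:2]-S0])@np.array([[np.cos(YAW),-np.sin(YAW)],[np.sin(YAW),np.cos(YAW)]])*1000).round(2),o['eef_pos'][2].round(4))
go(o['eef_pos'],.122,1)
f=RM(o['eef_rot']).T@o['wrist_force'];print('tool F',f.round(2),'torque',np.round(o['torque'],2))
E
python3 chk.py; python3 - <<'E'
from h import *
c=cam('wrist');save(c,'w7.png');pickle.dump(c,open('w7.pkl','wb'))
h=cv2.cvtColor(c['frame'],cv2.COLOR_BGR2HSV);k=cv2.inRange(h,(3,110,40),(25,255,255))
Q,uv=cloud(c,0,400,0,640);X,Y,Z=Q.T
m=(k.ravel()>0)&(Z>30)&(Z<37)&(X<100)&(X>-120);
for x in range(-60,60,10):
    w=m&(abs(X-x)<2); print(x,Y[w].min().round(1),Y[w].max().round(1),np.median(Z[w]).round(1)) if w.any() else 0
print('front',[np.percentile(X[m&(abs(Y-y)<3)],99.5).round(1) if (m&(abs(Y-y)<3)).any() else 0 for y in range(-36,37,12)])
f=(Z>27)&(Z<31)&(k.ravel()==0)&(X>30)&(X<100);print('floor to',[X[f&(abs(Y-y)<2)].max().round(1) if (f&(abs(Y-y)<2)).any() else 0 for y in range(-36,37,6)])
E
```

```text
t 12.5 frame TCP [[-89.27  -2.11]] 0.0392
t 12.5 pos [ 0.5569 -0.0209  0.0392] yaw [1.216e-01 1.000e-04 1.000e-04] F [ 0.5 -0.1 -1.5] op 8.4
shift now-axes [0. 0. 0.] target-axes [0. 0. 0.] rotvec [-0.0001  0.0001 -0.0004] per row [-0.0001  0.0001 -0.0004]
tool F [0.5  0.12 1.46] torque [-0.05 -0.05  0.01]
-60 -42.3 15.8 34.4
-50 -42.4 17.9 34.5
-40 -42.4 12.7 34.4
-30 -42.4 41.8 34.7
-20 -42.4 18.9 34.5
-10 -42.3 17.9 34.5
0 -42.4 33.0 34.5
10 -42.3 38.1 34.5
20 -42.4 43.9 34.5
30 -42.2 43.7 34.4
front [np.float64(31.0), np.float64(31.3), np.float64(31.4), np.float64(31.5), np.float64(31.8), np.float64(31.8), np.float64(31.8)]
floor to [np.float64(59.4), np.float64(61.2), np.float64(62.6), np.float64(64.1), np.float64(66.0), np.float64(67.1), np.float64(68.4), np.float64(70.5), np.float64(71.6), np.float64(73.3), np.float64(74.5), np.float64(76.1), np.float64(77.2)]
```

View pics/w7.png

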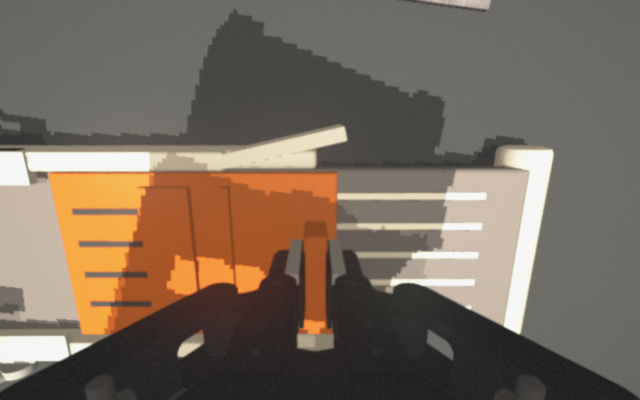

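Emit:
{"op": "jog_arm", "data": {"series": [[[0, -4, 0, 0, 0, 0, 5], [0, -7, 0, 0, 0, 0, 5], [0, -8, 0, 0, 0, 0, 5], [0, -8, 0, 0, 0, 0, 5], [0, -8, 0, 0, 0, 0, 5], [0, -7, 0, 0, 0, 0, 5], [0, -4, 0, 0, 0, 0, 5], [0, -2, 0, 0, 0, 0, 5], [0, 0, 0, 0, 0, 0, 5], [0, 0, 0, 0, 0, 0, 5]]]}}

```text
time_s: 13.55
eef_pos: [0.5514, 0.0254, 0.0392]
eef_rot: [0.0, 0.998, 0.06, 0.0]
wrist_force: [-0.6, -0.1, 0.2]
opening: 0.101
grasp_force: 60.1
```

```bash
python3 chk.py
```

```text
t 13.55 frame TCP [[-42.61  -2.33]] 0.0392
t 13.55 pos [0.5514 0.0254 0.0392] yaw [ 1.207e-01 -1.000e-04 -1.000e-04] F [-0.6 -0.1  0.2] op 8.6
shift now-axes [0. 0. 0.] target-axes [0. 0. 0.] rotvec [ 0.0001 -0.0001 -0.0013] per row [ 0.0001 -0.0001 -0.0013]
tool F [-0.56  0.01 -0.2 ] torque [-0.02  0.04  0.06]
```

Ledge is expected about 8.5 mm ahead. Approach 7 mm, slowing.

Emit:
{"op": "jog_arm", "data": {"series": [[[0, -1.2, 0, 0, 0, 0, 5], [0, -1.2, 0, 0, 0, 0, 5], [0, -1.2, 0, 0, 0, 0, 5], [0, -1.0, 0, 0, 0, 0, 5], [0, -0.8, 0, 0, 0, 0, 5], [0, -0.6, 0, 0, 0, 0, 5], [0, -0.5, 0, 0, 0, 0, 5], [0, -0.4, 0, 0, 0, 0, 5], [0, 0, 0, 0, 0, 0, 5], [0, 0, 0, 0, 0, 0, 5]]]}}

```text
time_s: 14.55
eef_pos: [0.5505, 0.0324, 0.0392]
eef_rot: [-0.0, 0.998, 0.06, -0.0]
wrist_force: [-0.7, 0.3, -1.5]
opening: 0.096
grasp_force: 60.1
```

```bash
python3 chk.py
```

```text
t 14.55 frame TCP [[-35.53  -2.24]] 0.0392
t 14.55 pos [0.5505 0.0324 0.0392] yaw [0.1207 0.     0.    ] F [-0.7  0.3 -1.5] op 8.2
shift now-axes [0. 0. 0.] target-axes [0. 0. 0.] rotvec [-0.      0.     -0.0013] per row [-0.      0.     -0.0013]
tool F [-0.65 -0.42  1.55] torque [ 0.01  0.04 -0.01]
```

Emit:
{"op": "jog_arm", "data": {"series": [[[0, -0.2, 0, 0, 0, 0, 5], [0, -0.2, 0, 0, 0, 0, 5], [0, -0.2, 0, 0, 0, 0, 5], [0, -0.2, 0, 0, 0, 0, 5], [0, -0.2, 0, 0, 0, 0, 5], [0, -0.2, 0, 0, 0, 0, 5], [0, 0, 0, 0, 0, 0, 5], [0, 0, 0, 0, 0, 0, 5], [0, 0, 0, 0, 0, 0, 5], [0, 0, 0, 0, 0, 0, 5]]]}}

```text
time_s: 15.55
eef_pos: [0.5503, 0.0336, 0.0392]
eef_rot: [-0.0, 0.998, 0.06, -0.0]
wrist_force: [0.7, -0.1, -1.3]
opening: 0.102
grasp_force: 60.1
```

```bash
python3 chk.py
```

```text
t 15.55 frame TCP [[-34.33  -2.24]] 0.0392
t 15.55 pos [0.5503 0.0336 0.0392] yaw [1.208e-01 1.000e-04 0.000e+00] F [ 0.7 -0.1 -1.3] op 8.7
shift now-axes [0. 0. 0.] target-axes [0. 0. 0.] rotvec [-0.      0.0001 -0.0012] per row [-0.      0.0001 -0.0012]
tool F [0.65 0.15 1.26] torque [-0.05 -0.06 -0.04]
```

Emit:
{"op": "jog_arm", "data": {"series": [[[0, -0.2, 0, 0, 0, 0, 5], [0, -0.1, 0, 0, 0, 0, 5], [0, -0.1, 0, 0, 0, 0, 5], [0, -0.1, 0, 0, 0, 0, 5], [0, -0.1, 0, 0, 0, 0, 5], [0, -0.1, 0, 0, 0, 0, 5], [0, -0.1, 0, 0, 0, 0, 5], [0, 0, 0, 0, 0, 0, 5], [0, 0, 0, 0, 0, 0, 5], [0, 0, 0, 0, 0, 0, 5]]]}}

```text
time_s: 16.55
eef_pos: [0.5505, 0.034, 0.0394]
eef_rot: [0.0, 0.998, 0.06, 0.0]
wrist_force: [-0.3, -5.6, -0.4]
opening: 0.098
grasp_force: 60.2
```

```bash
python3 chk.py
```

```text
t 16.55 frame TCP [[-33.91  -2.45]] 0.0394
t 16.55 pos [0.5505 0.034  0.0394] yaw [ 0.1208 -0.0004 -0.0006] F [-0.3 -5.6 -0.4] op 8.3
shift now-axes [0. 0. 0.] target-axes [0. 0. 0.] rotvec [ 0.0006 -0.0004 -0.0012] per row [ 0.0006 -0.0004 -0.0012]
tool F [-0.95  5.57  0.38] torque [-0.97 -0.16  0.09]
```

Emit:
{"op": "jog_arm", "data": {"series": [[[0, 0.3, 0, 0, 0, 0, 5], [0, 0, 0, 0, 0, 0, 24], [0, 0, 0, 0, 0, 0, 24], [0, 0, 0, 0, 0, 0, 24], [0, 0, -20, 0, 0, 0, 24], [0, 0, -40, 0, 0, 0, 40], [0, 0, -30, 0, 0, 0, 40], [0, -38, 0, 0, 0, 0, 40], [-2.3, -38, 0, 0, 0, 0, 40], [0, -38, 0, 0, 0, 0, 40]]]}}

```text
time_s: 17.55
eef_pos: [0.5338, 0.1483, 0.1296]
eef_rot: [-0.0, 0.998, 0.06, 0.0]
wrist_force: [0.1, 1.2, 1.0]
opening: 0.466
grasp_force: 0.0
```

```bash
python3 chk.py; python3 - <<'E'
from h import *
go([.5341,.148,.13],.122,1)
c=cam('wrist');save(c,'w8.png')
h=cv2.cvtColor(c['frame'],cv2.COLOR_BGR2HSV);k=cv2.inRange(h,(3,110,40),(25,255,255)).ravel()>0
Q,uv=cloud(c,0,400,0,640);X,Y,Z=Q.T
b=(Z>70)&(Z<95)&(abs(X-80)<14)&(abs(Y)<42)&(~k);print('bar',b.sum(),np.median(X[b]),np.percentile(X[b],[2,98]),np.percentile(Z[b],[50,97]))
f=k&(Z>45)&(Z<62)&(abs(X+35)<25);print('fin',f.sum(),Q[f].mean(0))
m=k&(Z>30)&(Z<37)&(abs(X-15)<75);print('rear/front',np.percentile(X[m],[.5,99.5]),Y[m].min(),Y[m].max())
for y in (-30,0,30):
  s=k&(abs(Y-y)<6);print('step/ridge x',[ (x,round(float(np.median(Z[s&(abs(X-x)<1)])),1)) for x in range(-10,46,3) if (s&(abs(X-x)<1)).any()])
E
```

```text
t 17.55 frame TCP [[81.5   0.17]] 0.1296
t 17.55 pos [0.5338 0.1483 0.1296] yaw [ 0.1198 -0.0004  0.0005] F [0.1 1.2 1. ] op 39.8
shift now-axes [0. 0. 0.] target-axes [0. 0. 0.] rotvec [-0.0005 -0.0004 -0.0022] per row [-0.0005 -0.0004 -0.0022]
tool F [ 0.25 -1.19 -1.01] torque [ 0.01 -0.05 -0.01]
t 17.55 pos [0.5338 0.1483 0.1296] yaw [ 0.1198 -0.0004  0.0005] F [0.1 1.2 1. ] op 39.8
shift now-axes [ 0.3  0.3 -0.4] target-axes [ 0.3  0.3 -0.4] rotvec [-0.0005 -0.0004 -0.0022] per row [-0.0005 -0.0004 -0.0022]
bar 3114 81.2548187446836 [66.68438585 87.6158437 ] [86.42049251 89.10652241]
fin 1220 [-30.74885732  -1.91102761  53.87273328]
rear/front [-41.38414335  76.2600156 ] -42.55027083458443 43.452505447987996
step/ridge x [(-10, 34.1), (-7, 33.8), (-4, 33.9), (-1, 33.9), (2, 34.0), (5, 33.7), (8, 38.0), (11, 34.8), (14, 34.0), (17, 34.1), (20, 33.9), (23, 34.1), (26, 38.1), (29, 38.3), (32, 37.9), (35, 38.0), (38, 38.2), (41, 38.0), (44, 38.0)]
step/ridge x [(-10, 33.9), (-7, 33.8), (-4, 34.0), (-1, 33.7), (2, 33.9), (5, 34.4), (8, 37.9), (11, 34.3), (14, 33.9), (17, 34.0), (20, 34.1), (23, 34.2), (26, 38.1), (29, 38.0), (32, 37.9), (35, 38.1), (38, 38.1), (41, 37.9), (44, 37.9)]
step/ridge x [(-10, 34.0), (-7, 34.0), (-4, 33.8), (-1, 34.0), (2, 33.9), (5, 34.0), (8, 37.9), (11, 34.3), (14, 34.0), (17, 33.9), (20, 34.1), (23, 34.2), (26, 38.0), (29, 38.1), (32, 38.2), (35, 38.2), (38, 38.1), (41, 38.4), (44, 38.2)]
```

View pics/w8.png

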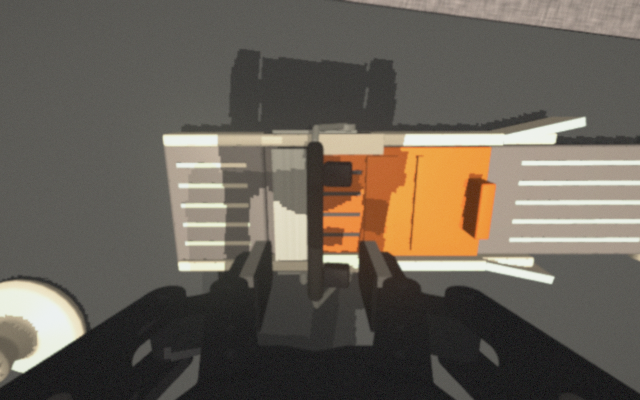

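Emit:
{"op": "jog_arm", "data": {"series": [[[0.3, 0.5, 20, 0, 0, 0, 40], [0, 0, 25, 0, 0, 0, 40], [0, 0, 10, 0, 0, 0, 40], [0, 0, 4, 0, 0, 0, 30], [0, 0, 0, 0, 0, 0, 20], [0, 0, 0, 0, 0, 0, 14], [0, 0, 0, 0, 0, 0, 5], [0, 0, 0, 0, 0, 0, 5], [0, 0, 0, 0, 0, 0, 5], [0, 0, 0, 0, 0, 0, 5]]]}}

```text
time_s: 18.6
eef_pos: [0.5353, 0.1474, 0.0715]
eef_rot: [-0.001, 0.998, 0.06, 0.001]
wrist_force: [-0.5, 5.6, 2.9]
opening: 0.09
grasp_force: 58.7
```

```bash
python3 chk.py; python3 - <<'E'
import numpy as np
th=np.linspace(1.66,.08,23); a=np.arctan2(15,45)
x=-47.4*np.cos(a+th);z=47.4*np.sin(a+th)
print(np.c_[th[1:],-np.diff(x),-np.diff(z),x[1:]-x[0],z[1:]-z[0]].round(1).tolist())
E
```

```text
t 18.6 frame TCP [[80.45 -1.23]] 0.0715
t 18.6 pos [0.5353 0.1474 0.0715] yaw [ 0.1209 -0.0021  0.0011] F [-0.5  5.6  2.9] op 7.7
shift now-axes [0. 0. 0.] target-axes [0. 0. 0.] rotvec [-0.0011 -0.0021 -0.0011] per row [-0.0011 -0.0021 -0.0011]
tool F [ 0.18 -5.62 -2.91] torque [ 0.75  0.16 -0.  ]
[[1.6, 3.2, -1.2, -3.2, 1.2], [1.5, 3.2, -1.0, -6.4, 2.3], [1.4, 3.3, -0.8, -9.7, 3.0], [1.4, 3.4, -0.5, -13.1, 3.6], [1.3, 3.4, -0.3, -16.5, 3.9], [1.2, 3.4, -0.1, -19.9, 3.9], [1.2, 3.4, 0.2, -23.3, 3.7], [1.1, 3.4, 0.4, -26.7, 3.3], [1.0, 3.3, 0.7, -30.0, 2.6], [0.9, 3.3, 0.9, -33.3, 1.7], [0.9, 3.2, 1.1, -36.5, 0.6], [0.8, 3.1, 1.4, -39.6, -0.8], [0.7, 3.0, 1.6, -42.6, -2.4], [0.7, 2.9, 1.8, -45.5, -4.2], [0.6, 2.7, 2.0, -48.2, -6.2], [0.5, 2.6, 2.2, -50.8, -8.4], [0.4, 2.4, 2.4, -53.3, -10.8], [0.4, 2.3, 2.5, -55.5, -13.3], [0.3, 2.1, 2.7, -57.6, -16.0], [0.2, 1.9, 2.8, -59.5, -18.9], [0.2, 1.7, 3.0, -61.1, -21.8], [0.1, 1.4, 3.1, -62.6, -24.9]]
```

Emit:
{"op": "jog_arm", "data": {"series": [[[0, 3.2, -1.2, 0, 0, 0, 5], [0, 3.2, -1.0, 0, 0, 0, 5], [0, 3.3, -0.8, 0, 0, 0, 5], [0, 3.4, -0.5, 0, 0, 0, 5], [0, 3.4, -0.3, 0, 0, 0, 5], [0, 3.4, -0.1, 0, 0, 0, 5], [0, 3.4, 0.2, 0, 0, 0, 5], [0, 3.4, 0.4, 0, 0, 0, 5], [0, 3.3, 0.7, 0, 0, 0, 5], [0, 0, 0, 0, 0, 0, 5]]]}}

```text
time_s: 19.6
eef_pos: [0.54, 0.1165, 0.0751]
eef_rot: [0.0, 0.998, 0.06, 0.002]
wrist_force: [-1.0, 0.0, 9.1]
opening: 0.085
grasp_force: 60.5
```

```bash
python3 chk.py
```

```text
t 19.6 frame TCP [[49.23 -2.12]] 0.0751
t 19.6 pos [0.54   0.1165 0.0751] yaw [ 0.1208 -0.0039 -0.0007] F [-1.   0.   9.1] op 7.3
shift now-axes [0. 0. 0.] target-axes [0. 0. 0.] rotvec [ 0.0007 -0.0039 -0.0012] per row [ 0.0007 -0.0039 -0.0012]
tool F [-0.91 -0.13 -9.07] torque [0.15 0.14 0.05]
```

Emit:
{"op": "jog_arm", "data": {"series": [[[0, 3.3, 0.9, 0, 0, 0, 5], [0, 3.2, 1.1, 0, 0, 0, 5], [0, 3.1, 1.4, 0, 0, 0, 5], [0, 3.0, 1.6, 0, 0, 0, 5], [0, 2.9, 1.8, 0, 0, 0, 5], [0, 2.7, 2.0, 0, 0, 0, 5], [0, 2.6, 2.2, 0, 0, 0, 5], [0, 2.4, 2.4, 0, 0, 0, 5], [0, 2.3, 2.5, 0, 0, 0, 5], [0, 0, 0, 0, 0, 0, 5]]]}}

```text
time_s: 20.6
eef_pos: [0.543, 0.091, 0.0568]
eef_rot: [0.0, 0.998, 0.06, 0.002]
wrist_force: [9.1, 2.0, -5.8]
opening: 0.084
grasp_force: 61.7
```

```bash
python3 chk.py
```

```text
t 20.6 frame TCP [[23.51 -2.01]] 0.0568
t 20.6 pos [0.543  0.091  0.0568] yaw [ 0.1203 -0.0038 -0.0006] F [ 9.1  2.  -5.8] op 7.2
shift now-axes [0. 0. 0.] target-axes [0. 0. 0.] rotvec [ 0.0006 -0.0038 -0.0017] per row [ 0.0006 -0.0038 -0.0017]
tool F [ 9.28 -0.91  5.86] torque [ 0.37 -1.43  0.06]
```

Emit:
{"op": "jog_arm", "data": {"series": [[[0.6, 0.9, 1.3, 0, 0, 0, 5], [0.6, 1.0, 1.4, 0, 0, 0, 5], [0, 0.9, 1.4, 0, 0, 0, 5], [0, 0.9, 1.4, 0, 0, 0, 5], [0, 0.8, 1.4, 0, 0, 0, 5], [0, 0.8, 1.5, 0, 0, 0, 5], [0, 0.7, 1.0, 0, 0, 0, 5], [0, 0, 0, 0, 0, 0, 5], [0, 0, 0, 0, 0, 0, 5], [0, 0, 0, 0, 0, 0, 5]]]}}

```text
time_s: 21.6
eef_pos: [0.5438, 0.0857, 0.0473]
eef_rot: [-0.0, 0.998, 0.06, 0.001]
wrist_force: [5.5, 2.1, -0.9]
opening: 0.089
grasp_force: 63.3
```

```bash
python3 chk.py
```

```text
t 21.6 frame TCP [[18.21 -2.09]] 0.0473
t 21.6 pos [0.5438 0.0857 0.0473] yaw [ 1.206e-01 -1.400e-03  1.000e-04] F [ 5.5  2.1 -0.9] op 7.6
shift now-axes [0. 0. 0.] target-axes [0. 0. 0.] rotvec [-0.0001 -0.0014 -0.0014] per row [-0.0001 -0.0014 -0.0014]
tool F [ 5.7  -1.44  0.87] torque [ 0.72 -0.97  0.  ]
```

Emit:
{"op": "jog_arm", "data": {"series": [[[0.3, 0.2, 0.5, 0, 0, 0, 5], [0.3, 0.2, 0.5, 0, 0, 0, 5], [0, 0.2, 0.5, 0, 0, 0, 5], [0, 0.2, 0.4, 0, 0, 0, 5], [0, 0.2, 0.4, 0, 0, 0, 5], [0, 0.1, 0.3, 0, 0, 0, 5], [0, 0, 0, 0, 0, 0, 5], [0, 0, 0, 0, 0, 0, 5], [0, 0, 0, 0, 0, 0, 5], [0, 0, 0, 0, 0, 0, 5]]]}}

```text
time_s: 22.6
eef_pos: [0.544, 0.0848, 0.0449]
eef_rot: [-0.0, 0.998, 0.06, 0.0]
wrist_force: [2.6, 3.8, 3.6]
opening: 0.091
grasp_force: 63.8
```

```bash
python3 chk.py
```

```text
t 22.6 frame TCP [[17.21 -2.18]] 0.0449
t 22.6 pos [0.544  0.0848 0.0449] yaw [ 1.208e-01 -1.000e-04  2.000e-04] F [2.6 3.8 3.6] op 7.8
shift now-axes [0. 0. 0.] target-axes [0. 0. 0.] rotvec [-0.0002 -0.0001 -0.0012] per row [-0.0002 -0.0001 -0.0012]
tool F [ 3.06 -3.41 -3.59] torque [ 1.17 -0.45  0.05]
```

Emit:
{"op": "jog_arm", "data": {"series": [[[0, 0.1, 0.3, 0, 0, 0, 5], [0, 0.1, 0.2, 0, 0, 0, 5], [0, 0.1, 0.2, 0, 0, 0, 5], [0, 0.1, 0.2, 0, 0, 0, 5], [0, 0.1, 0.2, 0, 0, 0, 5], [0, 0, 0, 0, 0, 0, 5], [0, 0, 0, 0, 0, 0, 5], [0, 0, 0, 0, 0, 0, 5], [0, 0, 0, 0, 0, 0, 5], [0, 0, 0, 0, 0, 0, 5]]]}}

```text
time_s: 23.6
eef_pos: [0.544, 0.0839, 0.0439]
eef_rot: [0.0, 0.998, 0.06, -0.0]
wrist_force: [2.8, 3.1, 3.9]
opening: 0.088
grasp_force: 63.0
```

```bash
python3 chk.py
```

```text
t 23.6 frame TCP [[16.35 -2.09]] 0.0439
t 23.6 pos [0.544  0.0839 0.0439] yaw [ 0.1209  0.0002 -0.0004] F [2.8 3.1 3.9] op 7.5
shift now-axes [0. 0. 0.] target-axes [0. 0. 0.] rotvec [ 0.0004  0.0002 -0.0011] per row [ 0.0004  0.0002 -0.0011]
tool F [ 3.18 -2.69 -3.89] torque [ 0.53 -0.43  0.03]
```

Emit:
{"op": "jog_arm", "data": {"series": [[[0, 0, 0, 0, 0, 0, 12], [0, 0, 0, 0, 0, 0, 20], [0, 0, 0, 0, 0, 0, 30], [0, 0, 0, 0, 0, 0, 34], [0, 0, -10, 0, 0, 0, 34], [0, 0, -25, 0, 0, 0, 34], [0, 0, -40, 0, 0, 0, 34], [0, 0, 0, 0, 0, 0, 34], [0, 0, 0, 0, 0, 0, 34], [0, 0, 0, 0, 0, 0, 34]]]}}

```text
time_s: 24.6
eef_pos: [0.5433, 0.0841, 0.1183]
eef_rot: [-0.0, 0.998, 0.06, -0.001]
wrist_force: [0.2, 0.9, -0.2]
opening: 0.394
grasp_force: 0.0
```

```bash
python3 chk.py; python3 - <<'E'
from h import *
c=cam('wrist');save(c,'w9.png')
w2=pickle.load(open('w2.pkl','rb'))
for n,d in (('now',c),('before',w2)):
    Q,uv=cloud(d,0,400,0,640);X,Y,Z=Q.T
    for y in (-35,0,35):
        b=(Z>50)&(Z<70)&(abs(X-17)<10)&(abs(Y-y)<5);print(n,y,b.sum(),X[b].mean().round(2),np.percentile(Z[b],[50,95]).round(2))
    f=(abs(X+70)<15)&(abs(Y)<30);print('floor',np.median(Z[f]))
h=cv2.cvtColor(c['frame'],cv2.COLOR_BGR2HSV);k=cv2.inRange(h,(3,110,40),(25,255,255)).ravel()>0
Q,uv=cloud(c,0,400,0,640);X,Y,Z=Q.T
f=k&(Z>45)&(Z<62)&(abs(X+35)<25);print('fin',Q[f].mean(0))
m=k&(Z>30)&(Z<37)&(abs(X-15)<75);print('plate',np.percentile(X[m],[.5,99.5]),Y[m].min(),Y[m].max())
s=k&(abs(Y)<8);print([(x,round(float(np.median(Z[s&(abs(X-x)<1)])),1)) for x in range(-1,46,3) if (s&(abs(X-x)<1)).any()])
E
```

```text
t 24.6 frame TCP [[16.68 -1.47]] 0.1183
t 24.6 pos [0.5433 0.0841 0.1183] yaw [0.1208 0.0012 0.0002] F [ 0.2  0.9 -0.2] op 33.6
shift now-axes [0. 0. 0.] target-axes [0. 0. 0.] rotvec [-0.0002  0.0012 -0.0012] per row [-0.0002  0.0012 -0.0012]
tool F [ 0.31 -0.88  0.17] torque [0.02 0.02 0.02]
now -35 256 17.87 [59.78 61.01]
now 0 221 17.57 [59.73 61.24]
now 35 209 17.76 [59.68 61.04]
floor 29.01755025461368
before -35 255 17.44 [58.11 59.54]
before 0 222 16.97 [58.07 59.63]
before 35 190 17.24 [58.18 59.53]
floor 28.986252591544886
fin [-31.75909474  -2.00093412  54.6390688 ]
plate [-41.78146245  87.38386567] -42.41833299974275 43.632257121022185
[(-1, 34.1), (2, 34.0), (5, 34.2), (8, 38.0), (11, 33.9), (14, 58.9), (17, 60.4), (20, 60.0), (23, 34.4), (26, 38.3), (29, 38.2), (32, 38.3), (35, 124.8), (38, 38.1), (41, 38.3), (44, 38.0)]
```

```bash
python3 -c "
from bench import ctrl
print(ctrl.hand_in())"
```

```text
the job is handed in; nothing more can be done
None
```

The job is handed in: the orange insert is home on the ledge, felt at about 5.6 N, and the clip was lowered by hand with its feet in the groove, the bar about 1.5 mm above its empty rest, or roughly 0.033 rad. No verdict came back, and I viewed 11 pictures against the limit of 10.

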